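# Turn the desk organiser to bring the ink bottle to the arrow

## Robot

A 6-joint arm with a two-finger parallel gripper is mounted at the origin on the work surface; the furniture and walls round the work are solid. World frame = base frame: x ahead of the robot, y to its left, z up, the work surface at z = 0. Lengths are in m, angles in degrees, forces in N, time in s.
With the tool pointing down it reaches from about 0.4 to 0.925 m from the base axis. Payload 3.4 kg.
Tool frame: the origin (TCP) lies midway between the tips of the shut fingers; the grasp point (between the pads) lies 19 mm behind it; z points along the fingers, y is the direction in which the jaws open and shut (so a half turn about z gives the same grasp; the last joint's range is limited). The gripper opens to 85 mm and grips with 20 to 120 N. Pads are 22 mm wide; open, the fingers measure 114 mm over their backs; the gripper's body (76 mm by 85 mm) begins 54 mm behind the grasp point. The pads swing forward as they close: fully open they stand 13 mm farther back than shut.
Start: joints at [61.965, 17.578, 86.31, -0, 76.112, -4.211], TCP at [0.232, 0.526, 0.231] pointing down, gripper open.
Joint ranges: [-179.03, 179.03], [-60, 130.46], [8.19, 133.38], [-81.62, 261.62], [5.75, 156.47], [-153.77, 153.77]. Speed limits (degrees/s): [147.25, 147.25, 180, 180, 180, 180].

## Interface

Orientations are given as a 3x3 rotation matrix whose columns are the frame's x, y, z axes.
In Python, from workcell import manip gives the robot as it stands.
- The arm moves only by the tool arm_command, never from a script. Its argument "targets" is a list of rows, each a list of 7 numbers: the shift along the tool's x, y, z in units of 40 mm (1.0 is 40 mm), then the turn, a rotation vector about the tool's x, y, z in units of 6 degrees (1.0 is 6 degrees), then the closure, from 0 (fully open) to 1 (shut). A call has 1 to 5 rows; each row shifts and turns the commanded pose from where the row before left it, along the tool's axes as they then stand; what a row does not reach is not made up. A row lasts 1/12 s, in which the tool goes at most 41.7 mm and 7.16 degrees, less where a joint would pass 70% of its speed; a pose out of reach is approached as far as the arm can. A call is refused whole if a number of a shift passes 1 or a number of a turn 1, either way. A call with a gripper value outside its range is refused whole. The fingers move at their own pace and stop on an object; the grip force is fixed at half the most. Time passes only in rows, so rows that do not move let the fingers close. It gives the time, the measured TCP pose, the force and the opening at its end, in the units of the state.
- manip.read_state(): the state, without advancing time (a new reading comes with each control period).
- manip.read_camera(name): name is "scene" or "top" or "wrist"; returns (picture, depth): 480x640x3 uint8, red, green, blue; 480x640 float32, m along the optical axis (not along the pixel's ray), 0 where there is no reading.
- manip.camera_info(name): a dict with "K" (3x3 intrinsics, pixels), "position" and "orientation" of the camera in the world; the wrist camera has in their place "T_tool_cam" (4x4, takes a point from camera to tool coordinates, whose origin is the TCP and whose axes are the flange's). Camera axes: x right, y up, looking along -z (the intrinsics and any distortion apply to the point x, -y, -z); pixel columns grow to the right and rows downward; lengths in m; the calibration is good to about 2 mm. A picture is of the moment at which its call begins: read the wrist's pose just before it. camera_info takes no time and is no camera call.
- manip.sign_off(): hands the job in, once; it reports no verdict.
The state is a dict: "t": time; "joint_pos": joint angles; "dq": joint speeds; "tau": joint torques, N m; "tool_pos": TCP position; "tool_rot": TCP orientation; "ft_force": force on the tool from outside, world axes, zero at the start; "torque": the same for the moment, N m; "width": opening from 0.0 (shut) to 1.0 (fully open).
Only numpy, scipy, OpenCV 4.12 (cv2) and the standard library are available. Lean on these libraries where they do the work, as an engineer would, in place of code of your own. Each camera call takes 0.05 s, during which the arm holds its last target.

## Task

Turn the round desk organiser by pushing gently with a fingertip on the free outer ends of its spokes (no gripping, no reaching in over the tray) until the compartment with the blue ink bottle is centred on the brass arrow of the base. Do not touch, lift or tip the things standing in the organiser, leave everything round it in place, and take your hand away at the end.

Things in the scene. Friction and masses are not known exactly. Their poses are not given: they have to be found in the camera images.
- mark (a point): the raised brass arrow, 40 mm long, on the fixed dark base disc of the organiser; the point lies on the arrow, 120 mm from the wheel's axis and 12 mm above the desk. The spokes pass freely above it
- wheel_centre (a point): point on the upright axis of the turning wooden wheel, 43 mm above the desk; its x and y axes turn with the wheel and run through the middles of the four compartments. Four upright spokes part them, at 45, 135, 225, 315 degrees from x: 6 mm thick, 19 to 65 mm above the desk, ending 143 mm from the axis. The tray (200 mm across, floor 19 mm above the desk) leaves their last 40 mm free
- wheel (a joint): turn of the wheel on its base, rad, growing counter-clockwise seen from above; about 0 at the start, free for one full turn either way. It turns stiffly (about 1 to 2 N pushed at a spoke end) and stays where it is left
- ink_bottle_centre (a point): dark blue ink bottle with black screw cap, 49x48x58 mm, standing loose in one compartment, about 64 mm from the wheel's axis; the point is its centre, 29 mm above its underside
- rubber_stamp_1_centre (a point): rubber stamp, brown wooden handle on a 24x48 mm foot, 66 mm high, standing loose in one compartment, about 64 mm from the wheel's axis; the point is its centre, 33 mm above its underside
- binder_clip_1_centre (a point): black binder clip with silver wire levers, 32x31x43 mm, standing loose in one compartment, about 64 mm from the wheel's axis; the point is its centre, 21 mm above its underside
- eraser_centre (a point): blue and white eraser, 21x52x12 mm, lying flat, standing loose in one compartment, about 64 mm from the wheel's axis; the point is its centre, 6 mm above its underside
- mug: white mug 84x123x91 mm, a bystander on the desk; origin at the centre of its underside
- stapler: black desk stapler 36x153x44 mm, a bystander on the desk; origin at the centre of its underside
- desk_clock: small brass desk clock on a walnut foot, 35x80x87 mm, a bystander on the desk; origin at the centre of its underside
- tumbler: clear glass tumbler 81 mm across, 93 mm high, a bystander on the desk; origin at the centre of its underside
- plinth: the fixed base disc of the organiser, dark metal, 284 mm across and 10 mm high; it cannot move. Origin at the centre of its underside, on the wheel's axis; the brass arrow lies on its -x side
Not all that is in view belongs to the job. Of the things that look like the part that bears rubber_stamp_1_centre, the smallest one is meant.

How it is judged:
By the outcome, as a careful person would: the job done as asked, in the order asked, and still so for the second after the job is handed in, with the robot touching nothing.
It also fails if it takes over 67 s, if anything falls off the work surface, if the arm or the gripper's body presses on something with over 40 N, if the wrist force passes 120 N, or if a joint passes its speed limit or range.

## Working session

There is one attempt and no reset: what is moved stays moved. The work goes in short steps, Python scripts to look and compute and a tool call to move; the robot and the scene stay as the last step left them, time stands still between calls to the robot, and variables do not carry over. Pictures are saved under pics/ and viewed, and the job is handed in when it is done.

Besides the shell and the picture viewer there is one more tool, called after ">>>" by a JSON object that holds its "op" and its "data". arm_command: Moves the arm, as the interface text tells. Its arguments: {"type":"object","properties":{"targets":{"type":"array","items":{"type":"array","items":{"type":"number"}}}},"required":["targets"]}

```bash
mkdir -p pics; cat > h.py <<'E'
import numpy as np, cv2
from workcell import manip
def snap(n,f):
    im,d=manip.read_camera(n); cv2.imwrite(f'pics/{f}.png',im[:,:,::-1]); np.savez(f'pics/{f}.npz',im=im,d=d); return im,d
def ray(n,u,v):
    c=manip.camera_info(n);K=np.array(c['K']);p=np.array(c['position']);R=np.array(c['orientation'])
    q=np.linalg.solve(K,np.array([u,v,1.0])); return p,R@np.array([q[0],-q[1],-1.0])
def plane(n,u,v,z):
    p,r=ray(n,u,v); return p+r*(z-p[2])/r[2]
E
python3 - <<'E'
from h import *
for n in('top','scene'):
    snap(n,n+'0'); c=manip.camera_info(n); print(n,{k:np.round(v,3).tolist() if not isinstance(v,str) else v for k,v in c.items()})
s=manip.read_state(); print(s)
E
```

```text
top {'K': [[460.572, 0.0, 316.912], [0.0, 460.572, 245.72], [0.0, 0.0, 1.0]], 'position': [0.407, -0.007, 1.128], 'orientation': [[0.026, 0.991, -0.132], [-1.0, 0.023, -0.02], [-0.017, 0.133, 0.991]]}
scene {'K': [[496.667, 0.0, 317.254], [0.0, 496.667, 249.214], [0.0, 0.0, 1.0]], 'position': [-0.258, -0.559, 0.597], 'orientation': [[0.584, 0.372, -0.721], [-0.811, 0.291, -0.507], [0.021, 0.882, 0.472]]}
{'t': 0.1, 'joint_pos': array([ 6.19655329e+01,  1.76182351e+01,  8.63770393e+01, -1.46385895e-04,
        7.61105136e+01, -4.21047377e+00]), 'dq': array([-0.06669254,  0.07465533, -0.2622962 , -0.10547123,  0.07278776,
        0.01993532]), 'tau': array([ 9.78923126e-04, -4.58529031e+01, -2.52608138e+01,  4.63493870e-05,
        5.58644286e-03, -5.38884947e-06]), 'tool_pos': array([0.23197797, 0.52543944, 0.23046636]), 'tool_rot': array([[-9.14790789e-01,  4.03927051e-01, -8.65599427e-04],
       [ 4.03927957e-01,  9.14789345e-01, -1.63087289e-03],
       [ 1.33087455e-04, -1.84154731e-03, -9.99998295e-01]]), 'ft_force': array([ 0.84830843,  0.8262632 , -0.40894595]), 'torque': array([-0.0055247 , -0.03283889, -0.01166806]), 'width': 0.9999385302890993}
```

View pics/top0.png

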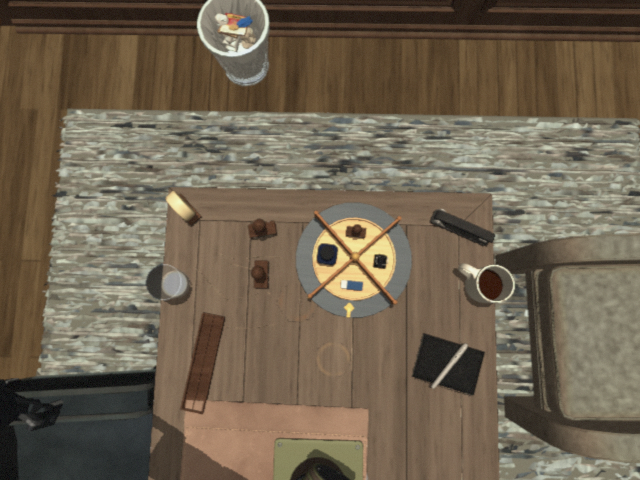

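View pics/scene0.png

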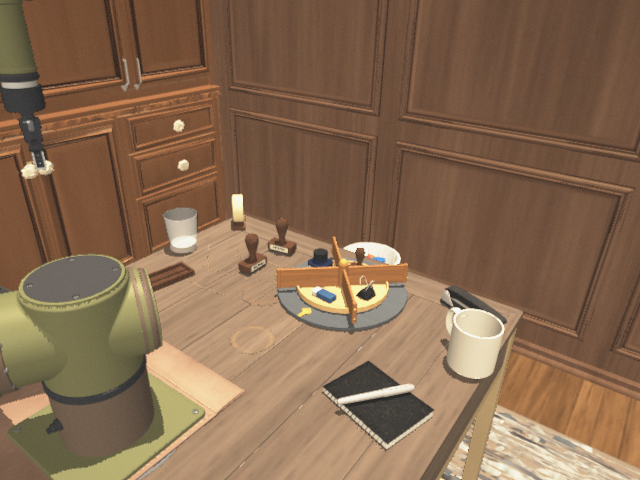

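Top view: the wheel hub is at about (354,259). The only bottle is the dark blue one at (327,254), on the left (+y), and the arrow is at (349,310), on the robot side. The stamp on the wheel at (356,231) is the small one; the two at (262,228) and (261,272) on the desk are larger look-alikes, and none of them gets touched. I'll measure these and enlarge the crop to confirm.

```bash
python3 - <<'E'
from h import *
im=np.load('pics/top0.npz')['im']
cv2.imwrite('pics/crop0.png',cv2.resize(im[190:330,240:440],None,fx=4,fy=4,interpolation=cv2.INTER_CUBIC)[:,:,::-1])
hsv=cv2.cvtColor(im,cv2.COLOR_RGB2HSV)
# arrow: yellow outside of tray
m=cv2.inRange(hsv,(18,110,120),(35,255,255)); m[:300]=0;m[325:]=0;m[:,:335]=0;m[:,365:]=0
ys,xs=np.nonzero(m);print('arrow',xs.mean(),ys.mean(),len(xs),plane('top',xs.mean(),ys.mean(),.012))
# plinth ring: grey
m=cv2.inRange(hsv,(85,0,50),(130,110,140)); m[:195]=0;m[325:]=0;m[:,:290]=0;m[:,420:]=0
n,l,st,c=cv2.connectedComponentsWithStats(m); 
ys,xs=np.nonzero(m); print(len(xs),xs.min(),xs.max(),ys.min(),ys.max())
h=cv2.convexHull(np.stack([xs,ys],1).astype(np.int32))
P=np.array([plane('top',u,v,.010)[:2] for u,v in h[:,0]])
print('circ',cv2.minEnclosingCircle(P.astype(np.float32)), cv2.fitEllipse(P.astype(np.float32)))
E
```

```text
arrow 348.53521126760563 308.83098591549293 71 [ 0.40530413 -0.06432494  0.012     ]
189 315 362 219 289
circ ((0.5381410717964172, -0.03590211272239685), 0.10258234292268753) ((0.5378454327583313, -0.022535130381584167), (0.0741545557975769, 0.21697327494621277), 128.7424774169922)
```

View pics/crop0.png

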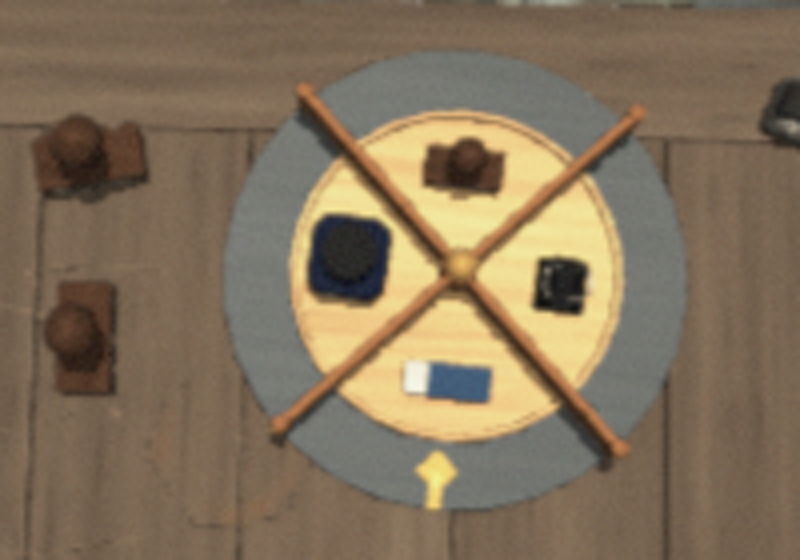

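The crop confirms that the bottle is at crop (350,258), the small stamp is on the wheel at (465,165), and the spoke ends are at crop (303,90), (637,112), (278,428) and (620,450).

```bash
python3 - <<'E'
from h import *
def cr(x,y): return (x+.5)/4+240-.5,(y+.5)/4+190-.5
# plinth rim points at z .010
pts=[(223,268),(688,268),(455,48),(435,510),(290,105),(625,110),(285,425),(560,480)]
im=np.load('pics/top0.npz')['im']
hsv=cv2.cvtColor(im,cv2.COLOR_RGB2HSV)
print(hsv[250,303],hsv[250,290],hsv[215,350],hsv[270,408])
sub=cv2.inRange(hsv,(60,0,0),(130,120,140)); sub[:195]=0;sub[325:]=0;sub[:,:290]=0;sub[:,417:]=0
sub=cv2.morphologyEx(sub,cv2.MORPH_OPEN,np.ones((3,3)))
n,l,st,c=cv2.connectedComponentsWithStats(sub); print(st[1:])
ys,xs=np.nonzero(sub);h=cv2.convexHull(np.stack([xs,ys],1).astype(np.int32))[:,0]
P=np.array([plane('top',u,v,.010)[:2] for u,v in h])
A=np.c_[2*P,np.ones(len(P))];s=np.linalg.lstsq(A,(P**2).sum(1),rcond=None)[0];print('circle',s[:2],np.sqrt(s[2]+s[:2]@s[:2]))
E4=[np.array(plane('top',*cr(*p),.065)[:2]) for p in [(303,90),(637,112),(620,450),(278,428)]]
for e in E4: print(e)
C=np.mean(E4,0)
# intersection of diagonals
a=np.linalg.solve(np.c_[E4[2]-E4[0],-(E4[3]-E4[1])],E4[1]-E4[0]);X=E4[0]+a[0]*(E4[2]-E4[0])
print('mean',C,'int',X,[np.hypot(*(e-X)) for e in E4],[np.degrees(np.arctan2(*(e-X)[::-1])) for e in E4])
a=plane('top',348.5,308.8,.012)[:2]-X;print('arrow',np.hypot(*a),np.degrees(np.arctan2(a[1],a[0])))
for nm,p,z in[('clipbottle',(350,250),.077),('tumbler',(-270,370),.09),('stampA',(80,335),.06),('stampAfoot',(85,340),.01)]:
    print(nm,plane('top',*cr(*p),z))
for nm,p in[('arrowtip',(437,452)),('arrowtail',(433,508))]: print(nm,plane('top',*cr(*p),.012))
E
```

```text
[ 35  13 122] [ 17  86 118] [ 45  13 121] [ 40  13 119]
[[319 244   6   7  25]
 [332 246   5   7  28]
 [318 252   9  11  58]
 [331 257   3   4  12]
 [347 281  15   9 112]]
circle [ 0.50460385 -0.04038327] 0.0625446586070934
[0.62861266 0.01998751]
[ 0.61984547 -0.17573168]
[ 0.42327576 -0.16648988]
[0.43079984 0.02914689]
mean [ 0.52563343 -0.07327179] int [ 0.52558535 -0.07357709] [np.float64(0.13917241310997108), np.float64(0.13899831019716552), np.float64(0.13820289461916005), np.float64(0.1397730620281116)] [np.float64(42.24426255174417), np.float64(-47.301642864838215), np.float64(-137.75573744825581), np.float64(132.6983571351618)]
arrow 0.12057193857534215 175.55829237403907
clipbottle [ 0.53314478 -0.0097604   0.077     ]
tumbler [0.45496115 0.33905159 0.09      ]
stampA [0.48171474 0.14593409 0.06      ]
stampAfoot [0.48224445 0.14994394 0.01      ]
arrowtip [ 0.42008896 -0.06489367  0.012     ]
arrowtail [ 0.38679503 -0.06305581  0.012     ]
```

```bash
cat >> h.py <<'E'
def fitc(P):
    A=np.c_[2*P,np.ones(len(P))];s=np.linalg.lstsq(A,(P**2).sum(1),rcond=None)[0];return s[:2],np.sqrt(s[2]+s[:2]@s[:2])
E
python3 - <<'E'
from h import *
im=np.load('pics/top0.npz')['im'];hsv=cv2.cvtColor(im,cv2.COLOR_RGB2HSV)
m=cv2.inRange(hsv,(0,0,90),(180,32,150));m[:195]=0;m[325:]=0;m[:,:285]=0;m[:,417:]=0
m=cv2.morphologyEx(m,cv2.MORPH_OPEN,np.ones((3,3)))
n,l,st,c=cv2.connectedComponentsWithStats(m);print(st[1:])
m=np.isin(l,[i for i in range(1,n) if st[i,4]>300]).astype(np.uint8)
ys,xs=np.nonzero(m);h=cv2.convexHull(np.stack([xs,ys],1).astype(np.int32))[:,0]
print(fitc(np.array([plane('top',u,v,.010)[:2] for u,v in h])))
E
```

```text
[[ 321  203   72   25  994]
 [ 296  221   26   72 1109]
 [ 387  226   24   72 1056]
 [ 313  289   35   27  524]
 [ 351  294   38   23  549]]
(array([ 0.52651181, -0.07360424]), np.float64(0.14025174808661703))
```

>>> {"op": "arm_command", "data": {"targets": [[-0.4,-0.22,0,0,0,0,1],[-0.73,-0.4,0,0,0,0,1],[-0.73,-0.4,0,0,0,0,1],[-0.73,-0.4,0,0,0,0,1],[-0.73,-0.4,0,0,0,0,1]]}}

```text
t: 0.52
tool_pos: [0.3246, 0.4044, 0.2308]
tool_rot: [[-0.915, 0.403, -0.001], [0.403, 0.915, -0.001], [0.0, -0.001, -1.0]]
ft_force: [0.8, -0.2, 0.4]
width: 0.297
```

>>> {"op": "arm_command", "data": {"targets": [[-0.75,-0.42,0,0,0,0.4,1],[-0.75,-0.42,0,0,0,0,1],[-0.75,-0.42,0,0,0,0,1],[-0.75,-0.42,0,0,0,0,1],[-0.75,-0.42,0,0,0,0,1]]}}

```text
t: 0.93
tool_pos: [0.4233, 0.2634, 0.231]
tool_rot: [[-0.897, 0.442, -0.001], [0.442, 0.897, -0.0], [0.0, -0.001, -1.0]]
ft_force: [0.4, -0.7, 0.0]
width: -0.001
```

```bash
cat > to.py <<'E'
import sys
from h import *
C=np.array([.526,-.0736])
r,a,z,yaw=map(float,sys.argv[1:5])  # target; yaw = tool y direction (deg)
s=manip.read_state();R=s['tool_rot'];p=s['tool_pos']
t=np.array([*(C+r*np.array([np.cos(np.radians(a)),np.sin(np.radians(a))])),z])
d=R.T@(t-p)
y0=np.degrees(np.arctan2(R[1,1],R[0,1]))
q=p[:2]-C
print('t',s['t'],'now r,ang',np.hypot(*q),np.degrees(np.arctan2(q[1],q[0])),'z',p[2],'yaw',y0,'F',s['ft_force'].round(2),'w',s['width'],'q',s['joint_pos'].round(1))
print('target',t,'shift units',(d/.04).round(3),'turn z units',(-(yaw-y0)/6).round(3))
E
python3 to.py .131 28 .231 28
```

```text
t 0.9333 now r,ang 0.3522584041139049 106.94974649141875 z 0.23101129976135665 yaw 63.78844985307886 F [ 0.39 -0.72  0.  ] w -0.0006206070829889063 q [ 27.   11.5  95.1   0.   73.5 -36.8]
target [ 0.64166613 -0.01209923  0.231     ] shift units [-7.939e+00 -3.767e+00 -1.000e-03] turn z units 5.965
```

>>> {"op": "arm_command", "data": {"targets": [[-0.79,-0.38,0,0,0,0,1],[-0.79,-0.38,0,0,0,0,1],[-0.79,-0.38,0,0,0,0,1],[-0.79,-0.38,0,0,0,0,1],[-0.79,-0.38,0,0,0,0,1]]}}

```text
t: 1.35
tool_pos: [0.5316, 0.1253, 0.2309]
tool_rot: [[-0.897, 0.442, -0.001], [0.442, 0.897, 0.0], [0.001, -0.0, -1.0]]
ft_force: [-0.1, 0.2, -0.5]
width: 0.001
```

>>> {"op": "arm_command", "data": {"targets": [[-0.79,-0.37,0,0,0,0,1],[-0.79,-0.37,0,0,0,0,1],[-0.79,-0.37,0,0,0,0,1],[-0.79,-0.37,0,0,0,0,1],[-0.79,-0.37,0,0,0,0,1]]}}

```text
t: 1.77
tool_pos: [0.6406, -0.0108, 0.2307]
tool_rot: [[-0.897, 0.442, -0.001], [0.442, 0.897, 0.0], [0.001, -0.0, -1.0]]
ft_force: [0.5, 0.3, -0.2]
width: 0.001
```

>>> {"op": "arm_command", "data": {"targets": [[0,0,0,0,0,1,1],[0,0,0,0,0,1,1],[0,0,0,0,0,1,1],[0,0,0,0,0,1,1],[0,0,0,0,0,1,1]]}}

```text
t: 2.18
tool_pos: [0.6398, -0.0095, 0.2305]
tool_rot: [[-0.551, 0.834, -0.002], [0.834, 0.551, 0.0], [0.001, -0.001, -1.0]]
ft_force: [0.4, -0.8, 0.0]
width: 0.001
```

>>> {"op": "arm_command", "data": {"targets": [[0,0,0,0,0,0.97,1],[0,0,0,0,0,0,1]]}}

```text
t: 2.35
tool_pos: [0.6398, -0.0093, 0.2306]
tool_rot: [[-0.467, 0.885, -0.001], [0.885, 0.467, 0.0], [0.001, -0.001, -1.0]]
ft_force: [0.5, 0.0, 0.5]
width: -0.001
```

```bash
python3 to.py .131 28 .046 28; python3 - <<'E'
from h import *
snap('top','top1');snap('wrist','w1')
im=np.load('pics/top1.npz')['im']
cv2.imwrite('pics/crop1.png',np.hstack([cv2.resize(im[190:330,240:440],None,fx=2,fy=2)[:,:,::-1],cv2.resize(np.load('pics/w1.npz')['im'],(373,280))[:,:,::-1]]))
E
```

```text
t 2.35 now r,ang 0.13069992339592262 29.489762094044135 z 0.23063359934140204 yaw 27.809299896783354 F [0.5  0.04 0.47] w -0.0011683952476377764 q [ -4.6  22.8  78.1  -0.   79.1 -32.4]
target [ 0.64166613 -0.01209923  0.046     ] shift units [-0.088  0.014  4.616] turn z units -0.032
```

View pics/crop1.png

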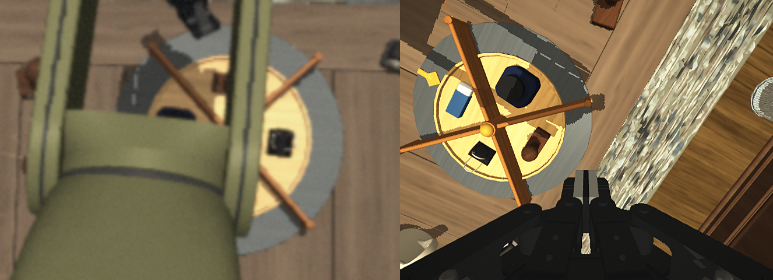

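The wrist view shows the whole wheel. The shut fingertip stands in the stamp sector, and the spoke to push (between stamp and bottle) ends at about (590,100) in the montage. I'll project the planned points to check them.

```bash
cat >> h.py <<'E'
def wcam(s):
    T=np.array(manip.camera_info('wrist')['T_tool_cam']);W=np.eye(4);W[:3,:3]=s['tool_rot'];W[:3,3]=s['tool_pos'];return W@T
def wproj(s,X):
    K=np.array(manip.camera_info('wrist')['K']);c=np.linalg.inv(wcam(s))@np.append(X,1);q=K@np.array([c[0],-c[1],-c[2]]);return q[:2]/q[2]
def wplane(s,u,v,z):
    M=wcam(s);K=np.array(manip.camera_info('wrist')['K']);q=np.linalg.solve(K,[u,v,1.]);r=M[:3,:3]@np.array([q[0],-q[1],-1]);return M[:3,3]+r*(z-M[2,3])/r[2]
E
python3 - <<'E'
from h import *
s=manip.read_state()
im=np.load('pics/w1.npz')['im'][:,:,::-1].copy()
C=np.array([.526,-.0736])
for a,r,z,c in [(42.24,.143,.065,(0,0,255)),(132.7,.143,.065,(0,0,255)),(-47.3,.143,.065,(0,0,255)),(28,.131,.046,(0,255,0)),(175.6,.12,.012,(255,0,255)),(0,0,.065,(255,0,0))]:
    X=np.append(C+r*np.array([np.cos(np.radians(a)),np.sin(np.radians(a))]),z);u=wproj(s,X);print(a,u.round(1));cv2.circle(im,tuple(int(i) for i in u.round()),4,c,1)
cv2.imwrite('pics/w1p.png',im)
E
```

```text
42.24 [328.9 175.5]
132.7 [78.9 26.4]
-47.3 [212.7 370. ]
28 [318.9 214.4]
175.6 [ 53.7 133.6]
0 [154.1 219.6]
```

View pics/w1p.png

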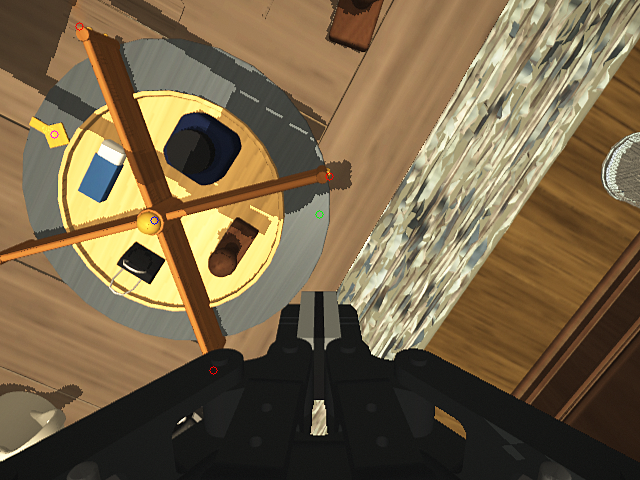

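The projected points land on the spoke end (326,175), hub and arrow to within a few pixels, so I can descend.

>>> {"op": "arm_command", "data": {"targets": [[-0.09,0.01,0.4,0,0,0,1],[0,0,0.8,0,0,0,1],[0,0,0.8,0,0,0,1],[0,0,0.8,0,0,0,1],[0,0,0.8,0,0,0,1]]}}

```text
t: 2.87
tool_pos: [0.6422, -0.0122, 0.0862]
tool_rot: [[-0.471, 0.882, 0.001], [0.882, 0.471, -0.0], [-0.0, 0.001, -1.0]]
ft_force: [0.8, -0.3, -0.7]
width: 0.003
```

>>> {"op": "arm_command", "data": {"targets": [[0,0,0.6,0,0,0,1],[0,0,0.4,0,0,0,1],[0,0,0,0,0,0,1]]}}

```text
t: 3.12
tool_pos: [0.6387, -0.0119, 0.0429]
tool_rot: [[-0.471, 0.882, -0.009], [0.882, 0.471, 0.001], [0.005, -0.007, -1.0]]
ft_force: [-0.8, -0.1, -0.0]
width: -0.002
```

>>> {"op": "arm_command", "data": {"targets": [[0.07,0,0,0,0,-0.2,1],[0.07,0,0,0,0,-0.2,1],[0.07,0,0,0,0,-0.2,1],[0.07,0,0,0,0,-0.2,1],[0.07,0,0,0,0,-0.2,1]]}}

```text
t: 3.53
tool_pos: [0.6359, 0.0002, 0.0488]
tool_rot: [[-0.561, 0.828, 0.003], [0.828, 0.561, -0.0], [-0.002, 0.002, -1.0]]
ft_force: [1.1, -0.3, -0.3]
width: 0.002
```

```bash
python3 to.py .131 34 .046 34
```

```text
t 3.5333 now r,ang 0.13234720794936175 33.8944250604483 z 0.04879954728642143 yaw 34.10988058517303 F [ 1.09 -0.26 -0.33] w 0.0015533132747908658 q [ -3.8  32.2  91.    0.   56.7 -37.9]
target [ 6.34603922e-01 -3.45729645e-04  4.60000000e-02] shift units [ 0.006 -0.034  0.07 ] turn z units 0.018
```

>>> {"op": "arm_command", "data": {"targets": [[0.1,-0.02,0.03,0,0,-0.3,1],[0.13,-0.01,0.02,0,0,-0.4,1],[0.14,0,0,0,0,-0.4,1],[0.14,0,0,0,0,-0.4,1],[0.14,0,0,0,0,-0.4,1]]}}

```text
t: 3.95
tool_pos: [0.6185, 0.0195, 0.0464]
tool_rot: [[-0.714, 0.7, 0.002], [0.7, 0.714, -0.001], [-0.002, 0.001, -1.0]]
ft_force: [-0.5, -1.3, 0.7]
width: 0.002
```

```bash
python3 to.py .131 46 .046 46; python3 - <<'E'
from h import *
snap('wrist','w2')
E
```

```text
t 3.95 now r,ang 0.13121444434575702 45.19144126293087 z 0.0463540708943959 yaw 45.56731557997131 F [-0.49 -1.31  0.75] w 0.002308519466122503 q [ -2.1  31.3  93.4  -0.   55.2 -47.6]
target [0.61700025 0.02063351 0.046     ] shift units [ 0.046 -0.005  0.009] turn z units -0.072
```

View pics/w2.png

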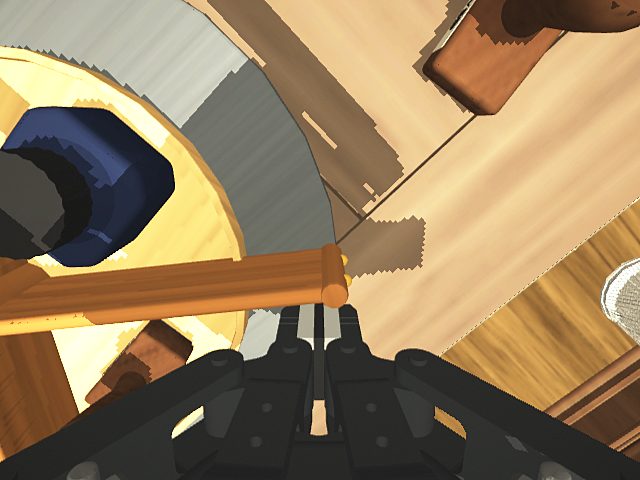

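The fingertip is on the outer end of the spoke (spoke end at about (340,280)) and the bottle is untouched. I'll keep going round.

>>> {"op": "arm_command", "data": {"targets": [[0.14,-0.01,0,0,0,-0.4,1],[0.14,0,0,0,0,-0.4,1],[0.14,0,0,0,0,-0.4,1],[0.14,0,0,0,0,-0.4,1],[0.14,0,0,0,0,-0.4,1]]}}

```text
t: 4.42
tool_pos: [0.5969, 0.037, 0.0462]
tool_rot: [[-0.843, 0.537, 0.002], [0.537, 0.843, -0.001], [-0.002, 0.001, -1.0]]
ft_force: [0.6, -1.7, -0.2]
width: -0.003
```

>>> {"op": "arm_command", "data": {"targets": [[0.14,0,0,0,0,-0.4,1],[0.14,0,0,0,0,-0.4,1],[0.14,0,0,0,0,-0.4,1],[0.14,0,0,0,0,-0.4,1],[0.14,0,0,0,0,-0.4,1]]}}

```text
t: 4.83
tool_pos: [0.5722, 0.0501, 0.0461]
tool_rot: [[-0.937, 0.35, 0.002], [0.35, 0.937, -0.0], [-0.002, 0.0, -1.0]]
ft_force: [1.2, -1.1, 0.5]
width: 0.0
```

```bash
python3 to.py .129 70 .046 70; python3 - <<'E'
from h import *
snap('wrist','w3')
E
```

```text
t 4.8333 now r,ang 0.1320308267854903 69.51231749063835 z 0.04611797887517349 yaw 69.50415501142814 F [ 1.24 -1.11  0.52] w 0.00039188328727176425 q [  0.8  28.7  99.2  -0.   52.  -68.7]
target [0.5701206  0.04762035 0.046     ] shift units [ 0.027 -0.076  0.003] turn z units -0.083
```

View pics/w3.png

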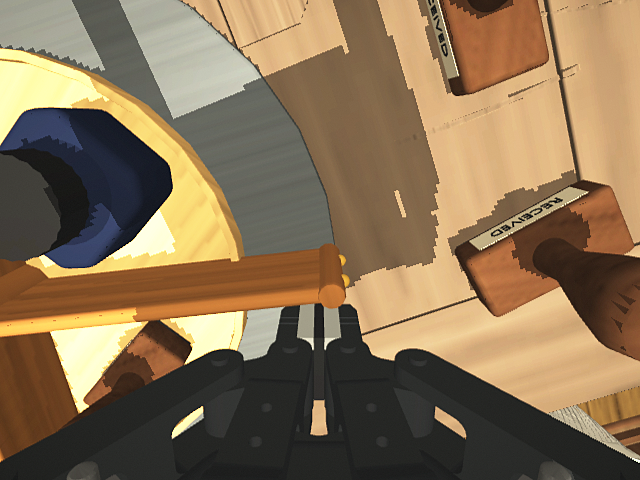

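>>> {"op": "arm_command", "data": {"targets": [[0.14,-0.03,0,0,0,-0.4,1],[0.14,-0.02,0,0,0,-0.4,1],[0.14,-0.01,0,0,0,-0.4,1],[0.14,0,0,0,0,-0.4,1],[0.14,0,0,0,0,-0.4,1]]}}

```text
t: 5.3
tool_pos: [0.5449, 0.0555, 0.0461]
tool_rot: [[-0.989, 0.149, 0.003], [0.149, 0.989, -0.0], [-0.003, 0.0, -1.0]]
ft_force: [1.4, -1.2, 0.3]
width: 0.002
```

>>> {"op": "arm_command", "data": {"targets": [[0.14,0,0,0,0,-0.4,1],[0.14,0,0,0,0,-0.4,1],[0.14,0,0,0,0,-0.4,1],[0.14,0,0,0,0,-0.4,1],[0.14,0,0,0,0,-0.4,1]]}}

```text
t: 5.72
tool_pos: [0.5171, 0.0573, 0.0461]
tool_rot: [[-0.998, -0.06, 0.003], [-0.06, 0.998, -0.0], [-0.003, -0.0, -1.0]]
ft_force: [0.5, 0.1, -0.4]
width: 0.003
```

>>> {"op": "arm_command", "data": {"targets": [[0.14,0,0,0,0,-0.4,1],[0.14,0,0,0,0,-0.4,1],[0.14,0,0,0,0,-0.4,1],[0.14,0,0,0,0,-0.4,1],[0.14,0,0,0,0,-0.4,1]]}}

```text
t: 6.13
tool_pos: [0.4896, 0.0534, 0.0461]
tool_rot: [[-0.964, -0.266, 0.003], [-0.266, 0.964, -0.0], [-0.003, -0.001, -1.0]]
ft_force: [0.8, -1.0, -0.3]
width: -0.0
```

```bash
python3 to.py .131 105 .046 105; python3 - <<'E'
from h import *
snap('wrist','w4');snap('scene','s4')
E
```

```text
t 6.1333 now r,ang 0.13209686349035302 106.00634447585571 z 0.046102809277896784 yaw 105.43214033531895 F [ 0.75 -0.97 -0.34] w -0.00041926474948514894 q [   1.3   23.9  109.5   -0.    46.4 -104.1]
target [0.49209471 0.05293628 0.046     ] shift units [-0.058 -0.027  0.003] turn z units 0.072
```

View pics/w4.png

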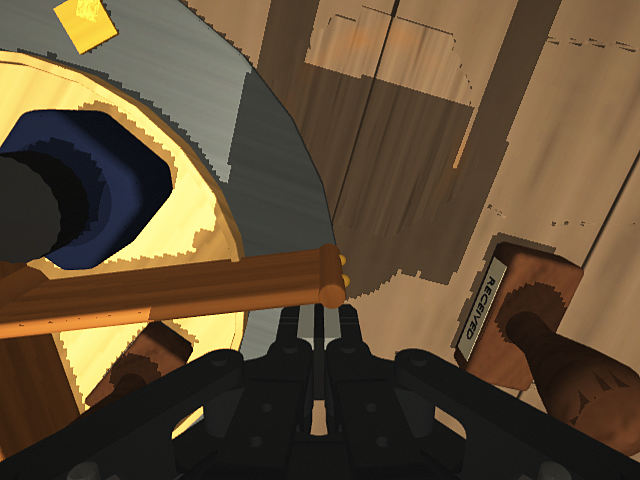

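View pics/s4.png

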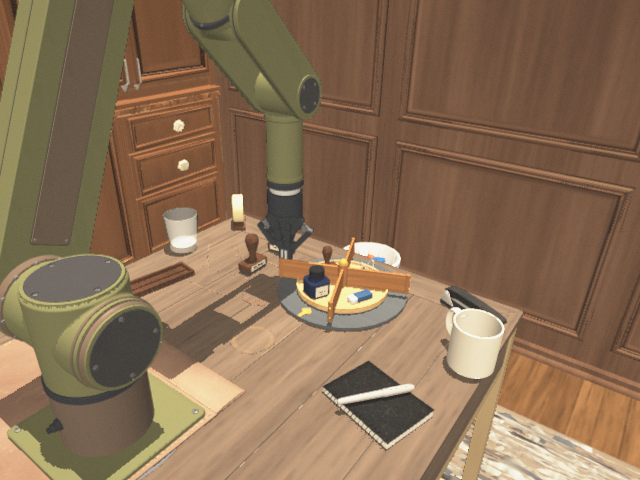

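>>> {"op": "arm_command", "data": {"targets": [[0.14,-0.01,0,0,0,-0.4,1],[0.14,-0.01,0,0,0,-0.4,1],[0.14,0,0,0,0,-0.4,1],[0.14,0,0,0,0,-0.4,1],[0.14,0,0,0,0,-0.4,1]]}}

```text
t: 6.65
tool_pos: [0.4638, 0.043, 0.0459]
tool_rot: [[-0.888, -0.46, 0.003], [-0.46, 0.888, 0.0], [-0.003, -0.001, -1.0]]
ft_force: [1.1, -0.4, 0.2]
width: 0.0
```

>>> {"op": "arm_command", "data": {"targets": [[0.1,0,0,0,0,-0.3,1],[0,0,0,0,0,0,1]]}}

```text
t: 6.82
tool_pos: [0.4588, 0.0411, 0.0457]
tool_rot: [[-0.874, -0.486, 0.001], [-0.486, 0.874, 0.0], [-0.001, -0.0, -1.0]]
ft_force: [-0.7, 0.3, 0.4]
width: -0.002
```

```bash
python3 to.py .131 120 .046 120; python3 - <<'E'
from h import *
snap('top','t5');
im,d=snap('scene','s5')
cv2.imwrite('pics/s5c.png',cv2.resize(im[215:345,250:450],None,fx=4,fy=4,interpolation=cv2.INTER_CUBIC)[:,:,::-1])
im=np.load('pics/t5.npz')['im']
cv2.imwrite('pics/t5c.png',cv2.resize(im[190:330,240:440],None,fx=4,fy=4,interpolation=cv2.INTER_CUBIC)[:,:,::-1])
E
```

```text
t 6.8167 now r,ang 0.13288475430099259 120.36537550105436 z 0.04569143937695275 yaw 119.09081641343732 F [-0.74  0.3   0.39] w -0.0017312161905085146 q [-1.000e-01  2.220e+01  1.133e+02  0.000e+00  4.440e+01 -1.192e+02]
target [0.4605     0.03984933 0.046     ] shift units [-0.022 -0.047 -0.008] turn z units -0.152
```

View pics/t5c.png

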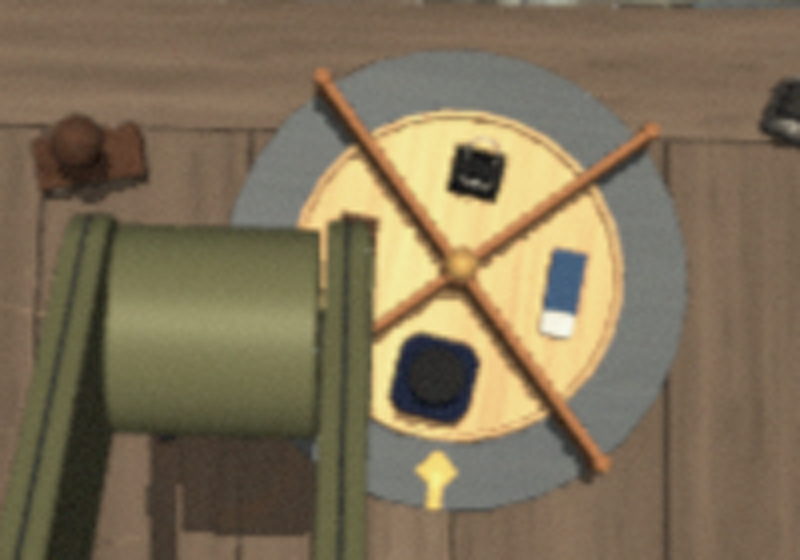

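View pics/s5c.png

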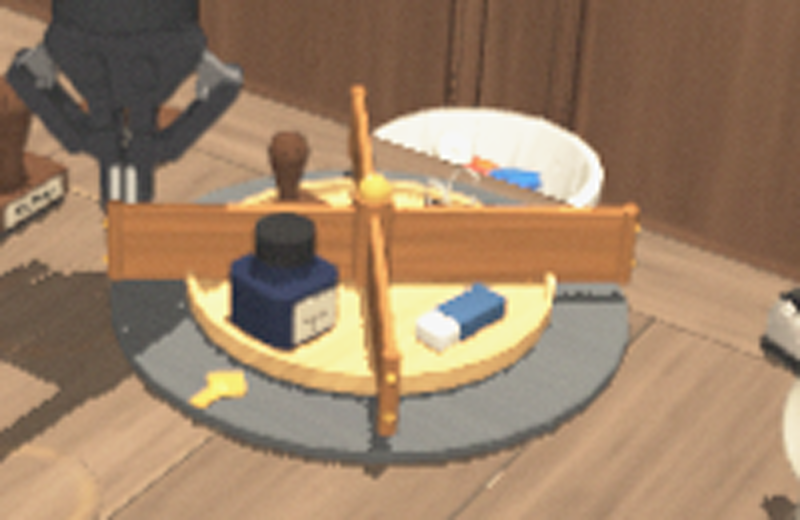

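```bash
cat > ang.py <<'E'
from h import *
import sys
def cr(x,y): return (x+.5)/4+240-.5,(y+.5)/4+190-.5
def spoke(pts,C=(.5256,-.0736)):
    for p in pts:
        e=plane('top',*cr(*p),.065)[:2]-np.array(C);print(p,np.hypot(*e),np.degrees(np.arctan2(e[1],e[0])))
E
python3 - <<'E'
from ang import *
spoke([(322,76),(655,130),(600,466)])
A,B=[plane('top',*cr(*p),.065)[:2] for p in[(322,76),(600,466)]];d=B-A;print('line',np.degrees(np.arctan2(d[1],d[0])))
E
```

```text
(322, 76) 0.1389010976799433 36.50480227133778
(655, 130) 0.14037949898150942 -53.35668848313071
(600, 466) 0.13828130361218866 -143.86275179795007
line -143.67856382702033
```

Three spokes give 36.5, -53.4 and -143.8°, so the bottle compartment is at about 171.4° and the arrow at about 175.5°. About 4° remain, so I'll push slowly.

>>> {"op": "arm_command", "data": {"targets": [[0.06,0,0,0,0,-0.17,1],[0.06,0,0,0,0,-0.17,1],[0.06,0,0,0,0,-0.17,1],[0,0,0,0,0,0,1]]}}

```text
t: 7.25
tool_pos: [0.4522, 0.0374, 0.0453]
tool_rot: [[-0.846, -0.534, -0.0], [-0.534, 0.846, -0.0], [0.0, 0.0, -1.0]]
ft_force: [-0.0, -0.1, 0.2]
width: 0.003
```

```bash
python3 to.py .131 124 .046 123; python3 - <<'E'
from h import *
im,d=snap('top','t6')
cv2.imwrite('pics/t6c.png',cv2.resize(im[190:330,240:440],None,fx=4,fy=4,interpolation=cv2.INTER_CUBIC)[:,:,::-1])
E
```

```text
t 7.25 now r,ang 0.1333027050123818 123.63101069514566 z 0.04530516497010563 yaw 122.26423924160704 F [-0.   -0.1   0.21] w 0.002672490413762679 q [  -0.6   21.9  114.1   -0.    44.  -122.9]
target [0.45274573 0.03500392 0.046     ] shift units [ 0.02  -0.058 -0.017] turn z units -0.123
```

View pics/t6c.png

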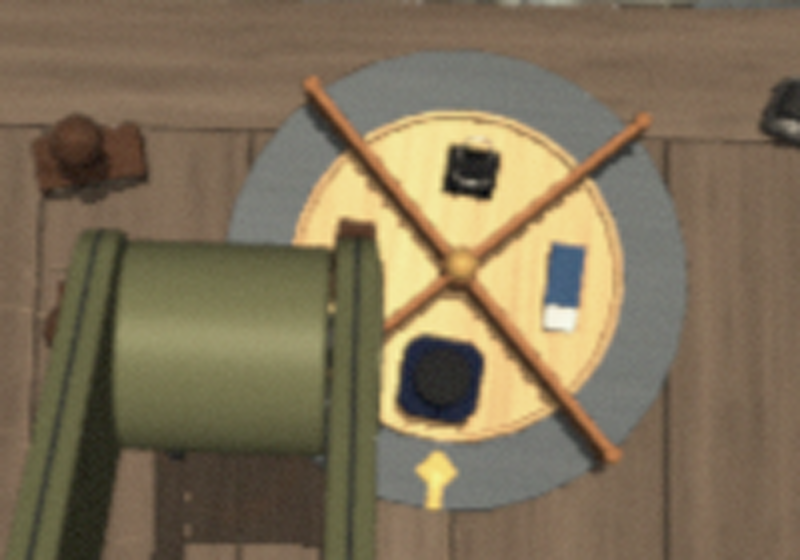

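```bash
cat >> ang.py <<'E'
def ends(f,show=True):
    im=np.load(f'pics/{f}.npz')['im'];big=cv2.resize(im[190:330,240:440],None,fx=4,fy=4,interpolation=cv2.INTER_CUBIC)
    hsv=cv2.cvtColor(big,cv2.COLOR_RGB2HSV)
    m=cv2.inRange(hsv,(5,120,90),(17,255,255))
    ys,xs=np.nonzero(m);P=np.array([plane('top',*cr(x,y),.065)[:2] for x,y in zip(xs,ys)])-np.array([.5256,-.0736])
    r=np.hypot(*P.T);a=np.degrees(np.arctan2(P[:,1],P[:,0]));k=(r>.105)&(r<.138)
    a=a[k];h=np.histogram(a,np.arange(-180,181,5));out=[]
    for q in range(-180,180,5):
        n=((a>=q)&(a<q+5)).sum()
        if n>60:
            c=q+2.5
            for _ in range(5): c=np.median(a[abs(a-c)<6])
            if not any(abs(c-o)<2 for o in out): out.append(c)
    print(f,np.round(out,2)); 
    m=cv2.inRange(hsv,(18,110,120),(35,255,255));m[:440]=0;m[:,:390]=0;m[:,480:]=0
    ys,xs=np.nonzero(m);p=plane('top',*cr(xs.mean(),ys.mean()),.012)[:2]-np.array([.5256,-.0736]);print('arrow',np.degrees(np.arctan2(p[1],p[0])),np.hypot(*p),xs.mean(),ys.mean())
E
python3 -c "
from ang import *
for f in('top0','t5','t6'): ends(f)"
```

```text
Traceback (most recent call last):
  File "ang.py", line 11, in ends
    ys,xs=np.nonzero(m);P=np.array([plane('top',*cr(x,y),.065)[:2] for x,y in zip(xs,ys)])-np.array([.5256,-.0736])
                                    ~~~~~^^^^^^^^^^^^^^^^^^^^^
  File "h.py", line 9, in plane
    p,r=ray(n,u,v); return p+r*(z-p[2])/r[2]
        ~~~^^^^^^^
  File "h.py", line 6, in ray
    c=manip.camera_info(n);K=np.array(c['K']);p=np.array(c['position']);R=np.array(c['orientation'])
ValueError: time passes only in moves, steps and waits
```

Too many `camera_info` calls, so I'll cache it.

```bash
python3 - <<'E'
s=open('h.py').read()
s=s.replace("def ray(n,u,v):\n    c=manip.camera_info(n);","_c={}\ndef ci(n):\n    if n not in _c: _c[n]=manip.camera_info(n)\n    return _c[n]\ndef ray(n,u,v):\n    c=ci(n);")
s=s.replace("manip.camera_info('wrist')","ci('wrist')");open('h.py','w').write(s)
E
python3 -c "
from ang import *
for f in('top0','t5','t6'): ends(f)"
```

```text
top0 [-137.76  -47.76   42.39  132.45]
arrow 175.58034100984074 0.12113153487654205 435.52826855123675 477.6219081272085
t5 [-143.36  -53.25   36.96]
arrow 175.56723031589726 0.12115896046065781 435.47786811201445 477.6630532971996
t6 [-140.14  -50.09   40.15]
arrow 175.60176014919966 0.12117185736758886 435.5972972972973 477.6972972972973
```

The compartment is at about 175.0° and the arrow at 175.6°. I'll nudge by 0.6° (1.4 mm), then back off a little along -x.

>>> {"op": "arm_command", "data": {"targets": [[0.02,0,0,0,0,0,1],[0.015,0,0,0,0,0,1],[0,0,0,0,0,0,1],[0,0,0,0,0,0,1]]}}

```text
t: 7.63
tool_pos: [0.4512, 0.0368, 0.0453]
tool_rot: [[-0.846, -0.533, -0.0], [-0.533, 0.846, -0.0], [0.0, 0.0, -1.0]]
ft_force: [1.2, 0.4, -0.7]
width: 0.001
```

```bash
python3 to.py .131 124 .046 123; python3 - <<'E'
from ang import *
snap('top','t7');ends('t7')
E
```

```text
t 7.6333 now r,ang 0.13332120011433218 124.10684299502479 z 0.045285112581619553 yaw 122.21522247847828 F [ 1.18  0.39 -0.72] w 0.0010671477194689396 q [  -0.7   21.8  114.2   -0.    43.9 -122.9]
target [0.45274573 0.03500392 0.046     ] shift units [-0.008 -0.058 -0.018] turn z units -0.131
t7 [-139.65  -49.57   40.6 ]
arrow 175.60816861752508 0.12104627171069202 435.6393884892086 477.48920863309354
```

>>> {"op": "arm_command", "data": {"targets": [[-0.15,0,0,0,0,0,1],[-0.3,0,0,0,0,0,1],[0,0,-0.4,0,0,0,1],[0,0,-0.8,0,0,0,1],[0,0,-0.8,0,0,0,1]]}}

```text
t: 8.1
tool_pos: [0.4663, 0.047, 0.1252]
tool_rot: [[-0.846, -0.533, -0.004], [-0.533, 0.846, 0.0], [0.003, 0.002, -1.0]]
ft_force: [1.1, 0.4, -0.6]
width: -0.003
```

>>> {"op": "arm_command", "data": {"targets": [[0,0,-0.8,0,0,0,1],[0,0,-0.8,0,0,0,1],[0,0,-0.8,0,0,0,1],[0,0,-0.4,0,0,0,1],[0,0,0,0,0,0,1]]}}

```text
t: 8.52
tool_pos: [0.4703, 0.047, 0.242]
tool_rot: [[-0.846, -0.533, 0.01], [-0.533, 0.846, 0.0], [-0.008, -0.005, -1.0]]
ft_force: [0.6, -0.1, -0.5]
width: -0.001
```

>>> {"op": "arm_command", "data": {"targets": [[0,0.5,0,0,0,0,1],[0,0.9,0,0,0,0,1],[0,0.9,0,0,0,0,1],[0,0.9,0,0,0,0,1],[0,0.5,0,0,0,0,1]]}}

```text
t: 8.93
tool_pos: [0.3851, 0.174, 0.2363]
tool_rot: [[-0.846, -0.534, -0.003], [-0.534, 0.846, 0.001], [0.002, 0.002, -1.0]]
ft_force: [-0.1, 0.0, -0.3]
width: -0.0
```

>>> {"op": "arm_command", "data": {"targets": [[-0.4,0.4,0,0,0,0,1],[-0.5,0.5,0,0,0,0,1],[-0.5,0.5,0,0,0,0,1],[-0.3,0.3,0,0,0,0,1],[0,0,0,0,0,0,1]]}}

```text
t: 9.35
tool_pos: [0.4098, 0.2691, 0.2363]
tool_rot: [[-0.845, -0.536, -0.0], [-0.536, 0.845, 0.001], [-0.001, 0.001, -1.0]]
ft_force: [-0.1, 0.9, 0.3]
width: -0.001
```

```bash
python3 - <<'E'
from ang import *
im,_=snap('top','t8');ends('t8');snap('scene','s8')
cv2.imwrite('pics/t8c.png',cv2.resize(im[180:320,150:510],None,fx=2.2,fy=2.2,interpolation=cv2.INTER_CUBIC)[:,:,::-1])
E
```

```text
t8 [-139.68  -49.58   40.66  130.57]
arrow 175.5945889509564 0.12114009278494078 435.57703081232495 477.64145658263305
```

View pics/t8c.png

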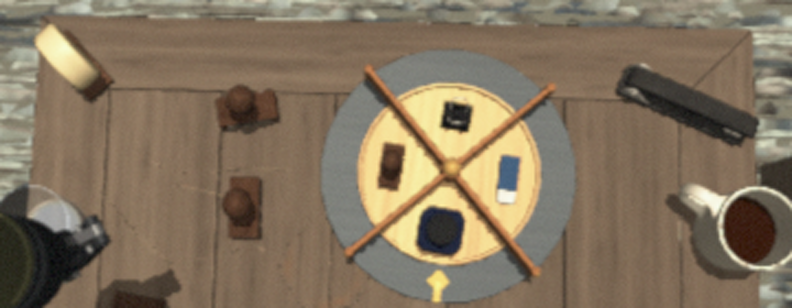

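View pics/s8.png

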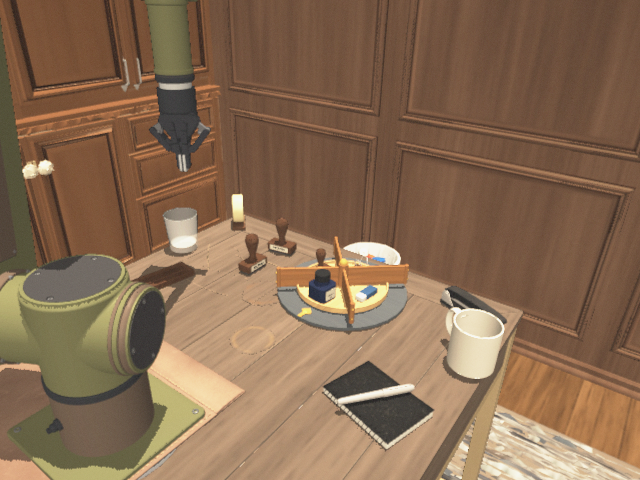

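With the view unobstructed, all four spokes give a compartment centre of 175.5° against 175.6° for the arrow. Everything stands upright and the hand is clear.

```bash
python3 -c "
from workcell import manip
print(manip.sign_off())"
```

```text
the job is handed in; nothing more can be done
None
```

I turned the organiser about 88° counter-clockwise by pushing one spoke's outer end with the shut fingertip. I then backed off, lifted the hand well clear and handed the job in at about 9.5 s.

- **Alignment:** in the last top view the four spokes put the bottle's compartment centre at 175.5°, against 175.6° for the brass arrow. My estimate is good to about half a degree.
- **Organiser contents:** the bottle, small stamp, clip and eraser were all still upright in their compartments.
- **Surroundings:** I saw no shift in the two larger stamps, mug, stapler, clock or tumbler. I compared these by eye in the pictures and did not measure them.
- **Forces:** wrist force readings stayed under about 2 N throughout.
- **Checks:** no check on the robot failed. One measuring script stopped because it called `camera_info` too often, and it worked once I cached the calibration.

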